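# Set a feed roller between centres, strip up

## Robot

A 6-joint arm with a two-finger parallel gripper is mounted at the origin on the work surface. World frame = base frame: x ahead of the robot, y to its left, z up, the work surface at z = 0. Lengths are in m, angles in degrees, forces in N, time in s.
With the tool pointing down it reaches from about 0.25 to 0.775 m from the base axis. Payload 4 kg.
Tool frame: the origin (TCP) lies at the very end of the fingers, on their centre line; the grasp point (between the pads) lies r.grip_depth behind it (r.grip_depth is the distance from the TCP to the grasp point, in m); z points along the fingers, x is the direction in which the jaws open and shut, and the axes are right-handed (so a half turn about z gives the same grasp; the last joint's range is limited). The gripper opens to 94 mm and grips with 3 to 60 N. Pads are 16 mm wide; open, the fingers measure 119 mm over their backs; the gripper's body (75 mm by 177 mm) begins 78 mm behind the grasp point.
Start: joints at [-71.511, 4.996, 78.535, -0, 96.463, -5.907], TCP at [0.227, -0.501, 0.169] pointing down, gripper open.
Joint ranges: [-177.83, 177.83], [-43.37, 116.18], [15.69, 146.23], [-61.86, 241.86], [9.47, 152.12], [-147.06, 147.06]. Speed limits (degrees/s): [159.86, 159.86, 180, 180, 180, 180].

## Interface

Orientations are given as a 3x3 rotation matrix whose columns are the frame's x, y, z axes.
In Python, from workcell import r, hand, viewer gives the robot as it stands. Calls block until the motion is done:
- r.reach(position, orientation): joint-space move of the TCP to a pose.
- r.move_l(position, attitude=None, velocity=0.15, contact_N=None): straight line of the TCP; attitude=None keeps the orientation; velocity is the mean speed in m/s. With contact_N (N) it stops when the force on the tool has changed by that much, and returns True; else False.
- r.movej(angles): joint-space move.
- hand.set_gripper(opening): opening from 0.0 (shut) to 1.0 (fully open); the grip force is fixed at half the most; returns when the fingers have stopped.
- r.dwell(seconds).
- r.ik(position, orientation): joint angles nearest the present ones, or None.
- r.state(): the state.
- viewer.get_image(name): name is "scene" or "side" or "wrist"; returns a dict with "image" (384x512x3 uint8, blue, green, red), "vertical_fov" (degrees; the focal length in pixels is half the picture's height over the tangent of half this angle, whatever the lens; pixels are square), "cx", "cy" (the principal point, pixels), "position" and "rotation" of the camera in the world; the wrist camera has in their place "hand_eye" (4x4, takes a point from camera to tool coordinates, whose origin is the TCP and whose axes are the tool frame's). Camera axes: x right, y down, z forward; pixel columns grow to the right and rows downward; lengths in m; the calibration is good to about 2 mm. A picture is of the moment at which its call begins: read the wrist's pose just before it. There is no depth.
A pose or a line that the arm cannot do raises r.MotionError and nothing moves.
- r.job_done(): hands the job in, once; it reports no verdict.
The state is a dict: "time_s": time; "joints": joint angles; "qd": joint speeds; "joint_efforts": joint torques, N m; "tcp_pos": TCP position; "orientation": TCP orientation; "wrist_force": force on the tool from outside, world axes, zero at the start; "ft_torque": the same for the moment, N m; "finger_gap": opening from 0.0 (shut) to 1.0 (fully open).
Only numpy, scipy, OpenCV 4.12 (cv2) and the standard library are available. Lean on these libraries where they do the work, as an engineer would, in place of code of your own. Each camera call takes 0.05 s, during which the arm holds its last target. There are 200 camera calls.

## Task

Lay the thick feed roller in the two V-rests of the service stand and let go, then slide the stand's tail centre fully home. With the roller now between the centres, turn it until the steel strip inlaid along its sleeve faces straight up for the wear check, and leave it so; keep the other things on the bench where they are.

Things in the scene. Friction and masses are not known exactly. Their poses are not given: they have to be found in the camera images.
- roller: the feed roller, lying on the table: black rubber sleeve, 40 mm diameter, 100 mm long, tight on a steel spindle of 10 mm diameter and 160 mm length (sticks out 30 mm each end); about 0.25 kg. Origin at mid-length on its axis; own y along the axis; ends alike, either may go to the tail. Sleeve and spindle turn together; the strip has a point of its own in this list.
- strip (a point): middle of the 5 mm wide steel strip inlaid flush along the thick roller's sleeve, 20 mm from the axis. Own z points outwards through the strip, own y along the roller. On the opposite side of the sleeve are two round flush screw heads. At the start the strip faces anywhere from 75 to 130 degrees off straight up, to either side.
- stand: fixed service stand, bed 90 x 335 x 15 mm. Origin on the table below the midpoint of the V-rests; own y along the centre line to the tail centre, z up. Two open-topped 90-degree V-rests, 10 mm thick, 65 mm either side of the origin, mouths 37 mm wide and 11 mm above the centre line. Fixed head centre: grey block with a cone, its point at y = -81 mm.
- cradle (a point): midpoint between the two V-rests on the centre line, 90 mm above the table: where the middle of the roller's axis lies when seated. Own y along the centre line towards the tail centre.
- tail (a joint): travel of the tail centre in m: 0 fully back, 0.025 fully home at its stop; starts at 0 to 0.006. Slides along the stand's -y with about 4 N of friction, stays where left. Its point is at the stand's y = 106 mm minus the travel, which leaves a seated roller 2 mm of play when home; it pushes the roller along if needed.
- tail_handle (a point): top centre of the square black grip on the tail centre's grey block: grip 16 x 16 mm, standing 42 mm above the block (block top 115 mm, this point 157 mm above the table). Moves with the tail centre.
- spare: the slim spare roller, not to be used: same 10 mm spindle, 160 mm long, but sleeve only 24 mm in diameter and without strip; origin at its middle, own y along its axis
- bottle_a: dropper bottle, 28 mm diameter, 65 mm tall, bystander; origin under its centre
- bottle_b: a second dropper bottle, 28 mm diameter, 65 mm tall, bystander; origin under its centre
- driver: screwdriver, 160 mm long, lying on the table, bystander
- gauge: flat digital caliper, 150 mm long, lying on the table, bystander
- cup: white plastic cup, 64 mm diameter, 60 mm tall, bystander
- tipbox: pipette tip box, 122 x 82 mm, 61 mm tall, bystander
Not all that is in view belongs to the job. What is shaped like the roller but green or purple is not meant.

How it is judged (in metres and radians):
On the way, in this order (a step that is already met when the one before it is completed fails the run):
1. the thick roller lies in both V-rests, let go (x of roller in the frame of cradle between -0.005 and 0.005 m and z of roller in the frame of cradle between -0.005 and 0.005 m and angle between the y axis of roller and the y axis of stand, either way round below 0.05 rad and y of roller in the frame of cradle between -0.02 and 0.02 m and contact force between the fingers and roller below 0.2 N), for 0.2 s.
2. the tail centre is fully home with the roller in the V-rests (x of roller in the frame of cradle between -0.005 and 0.005 m and z of roller in the frame of cradle between -0.005 and 0.005 m and angle between the y axis of roller and the y axis of stand, either way round below 0.05 rad and y of roller in the frame of cradle between -0.005 and 0.005 m and value of joint tail above 0.022 m), for 0.2 s.
3. the strip faces up and the roller is let go (all of step 2 and angle between strip's own z axis and vertical below 0.2 rad and contact force between the fingers and roller below 0.2 N), for 0.2 s.
At the end, for the whole second after the job is handed in: The thick roller rests in both V-rests (its middle within 5 mm of the cradle point in each direction, axis within 0.05 rad of the stand's), the tail centre is home (travel above 22 mm), the strip faces up within 0.2 rad, and the roller is released and still (all of step 3 and linear speed of roller below 0.02 m/s and angular speed of roller below 0.2 rad/s); the robot touches nothing.
It fails at once if a bystander (slim spare roller, bottle, screwdriver, caliper, cup or tip box) is moved more than 40 mm from its place (distance of any of spare, bottle_a, bottle_b, driver, gauge, cup, tipbox from where it was at the start of the episode above 0.04 m).
It also fails if it takes over 72 s, if anything falls off the work surface, if the arm or the gripper's body presses on something with over 40 N, if the wrist force passes 120 N, or if a joint passes its speed limit or range.

## Working session

There is one attempt and no reset: what is moved stays moved. The work goes in short steps, each a Python script; the robot and the scene stay as the last script left them, time stands still between calls to the robot, and variables do not carry over. Pictures are saved under pics/ and viewed, about 8 in all and at most 12, crops included, and the job is handed in when it is done.

```bash
ls; mkdir -p pics; python3 - <<'E'
from workcell import r,hand,viewer
import cv2,numpy as np
print(r.grip_depth, r.state())
for n in ("scene","side"):
    d=viewer.get_image(n); cv2.imwrite(f"pics/{n}0.png",d["image"])
    print(n,{k:v for k,v in d.items() if k!="image"})
a=np.hstack([cv2.imread("pics/scene0.png"),cv2.imread("pics/side0.png")])
E
```

```text
pics
0.0188 {'time_s': 0.0, 'joints': array([-7.15120172e+01,  5.03973094e+00,  7.86237979e+01, -3.38555406e-03,
        9.64630798e+01, -5.90728959e+00]), 'qd': array([ 0.03969982, -0.02028182,  0.20133746,  0.0446101 ,  0.00688024,
        0.02500161]), 'joint_efforts': array([ 1.78516011e-04, -3.40176702e+01, -3.02427471e+01,  7.17174145e-02,
        3.31796031e-02, -1.77820466e-04]), 'tcp_pos': array([ 0.22693883, -0.50030414,  0.16730673]), 'orientation': array([[ 4.13022453e-01, -9.10720529e-01, -7.56403799e-04],
       [-9.10718176e-01, -4.13023111e-01,  2.07707496e-03],
       [-2.20404706e-03, -1.69007909e-04, -9.99997557e-01]]), 'wrist_force': array([1.11901354, 0.74909964, 0.16460104]), 'ft_torque': array([ 0.02085666,  0.02086727, -0.04149343]), 'finger_gap': 0.9990903932878422}
scene {'vertical_fov': 57.48803447580309, 'cx': 257.4859159806767, 'cy': 195.83263649540905, 'position': array([ 1.08837587, -0.49308455,  1.06042667]), 'rotation': array([[ 0.70747283,  0.52650893, -0.47145576],
       [ 0.70651032, -0.5439082 ,  0.45277702],
       [-0.01803751, -0.65341581, -0.75678427]])}
side {'vertical_fov': 56.851799083460875, 'cx': 251.9194710293437, 'cy': 193.93928897846422, 'position': array([0.06948344, 1.13483251, 0.88473611]), 'rotation': array([[-0.92479048, -0.20701304,  0.31923058],
       [-0.38046612,  0.50942611, -0.77183584],
       [-0.00284431, -0.83524286, -0.54987387]])}
```

View pics/scene0.png

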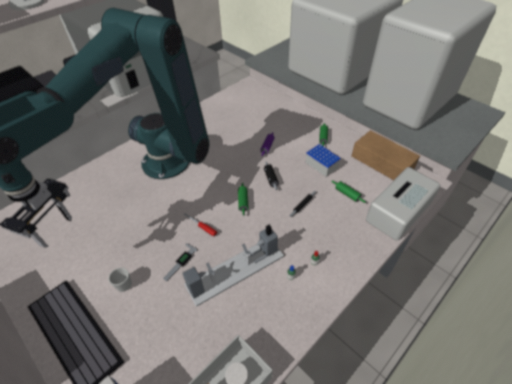

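View pics/side0.png

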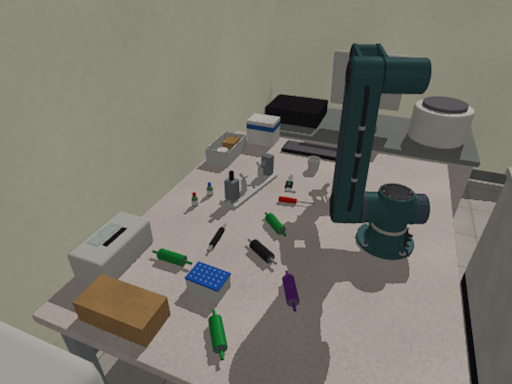

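Scene shows two black rollers. The one at scene (271,175) / side (262,251) is thick. The one at scene (303,203) / side (217,238) is slim, so it's the spare; green and purple don't count. The stand is at scene (235,272), with the tail's black grip at (268,230) and the head at (193,280). Next I'll get coarse positions and look from close by with the wrist camera.

```bash
cat > h.py <<'E'
from workcell import r,hand,viewer
import cv2,numpy as np
def cam(n):
    """image, K params, camera position, rotation in world"""
    s=r.state(); d=viewer.get_image(n); im=d["image"]
    f=im.shape[0]/2/np.tan(np.radians(d["vertical_fov"])/2)
    if n=="wrist":
        T=np.eye(4);T[:3,:3]=s["orientation"];T[:3,3]=s["tcp_pos"];T=T@d["hand_eye"];p,R=T[:3,3],T[:3,:3]
    else: p,R=d["position"],d["rotation"]
    return dict(im=im,f=f,cx=d["cx"],cy=d["cy"],p=p,R=R)
def plane(c,uv,z):
    v=c["R"]@np.array([(uv[0]-c["cx"])/c["f"],(uv[1]-c["cy"])/c["f"],1.]); return c["p"]+v*(z-c["p"][2])/v[2]
def proj(c,P):
    q=c["R"].T@(np.asarray(P)-c["p"]); return np.array([c["cx"]+c["f"]*q[0]/q[2],c["cy"]+c["f"]*q[1]/q[2]])
def att(a):
    """tool down, jaw axis x at world yaw a (rad)"""
    x=np.array([np.cos(a),np.sin(a),0]);z=np.array([0,0,-1.]);return np.column_stack([x,np.cross(z,x),z])
E
python3 - <<'E'
from h import *
s,d=cam("scene"),cam("side")
for n,a,b,z in [("roller",(271,175),(262,251),.02),("spare",(303,203),(217,238),.012),("handle",(268,230),(232,176),.15),("head",(193,280),(268,163),.09),("bottles",(292,271),(194,200),.03)]:
    print(n,plane(s,a,z),plane(d,b,z))
w=viewer.get_image("wrist"); print({k:v for k,v in w.items() if k!="image"})
E
```

```text
roller [0.39994977 0.24883168 0.02      ] [0.39758809 0.24939243 0.02      ]
spare [0.58799936 0.23096764 0.012     ] [0.58317419 0.23837367 0.012     ]
handle [ 0.64617408 -0.02638688  0.15      ] [0.62202494 0.01097443 0.15      ]
head [ 0.58194826 -0.28862313  0.09      ] [ 0.56143624 -0.25346568  0.09      ]
bottles [ 0.7574854  -0.02807267  0.03      ] [0.77716052 0.07186153 0.03      ]
{'vertical_fov': 66.50607020996465, 'cx': 251.7438857076203, 'cy': 194.35285338918274, 'hand_eye': array([[ 9.99999793e-01,  6.42785666e-04,  8.73402214e-06,
        -1.49748252e-03],
       [-6.27345947e-04,  9.72834189e-01,  2.31502155e-01,
        -6.77734885e-02],
       [ 1.40309511e-04, -2.31502112e-01,  9.72834391e-01,
        -2.16393418e-01],
       [ 0.00000000e+00,  0.00000000e+00,  0.00000000e+00,
         1.00000000e+00]])}
```

```bash
python3 - <<'E'
from h import *
import pickle
s=cam("scene"); v=plane(s,(277,186),.02)-plane(s,(266,164),.02); ax=np.arctan2(v[1],v[0]); print("axis",np.degrees(ax))
def best(p,a):
    # pick half-turn variant with least wrist travel
    o=[]
    for k in (0,np.pi):
        q=r.ik(p,att(a+k))
        if q is not None: o.append((abs(q[5]),a+k))
    return att(min(o)[1])
a=np.radians(77)
R=best([.60,-.14,.32],a+np.pi/2); r.reach([.58,-.14,.32],R)
w=cam("wrist"); pickle.dump(w,open("w_stand.pkl","wb")); A=w["im"]
print(r.state()["joints"],w["p"])
R=best([.40,.25,.16],ax+np.pi/2); r.reach([.40,.25,.16],R)
w=cam("wrist"); pickle.dump(w,open("w_roll.pkl","wb")); B=w["im"]
print(r.state()["joints"],w["p"],r.state()["time_s"])
cv2.imwrite("pics/st1.png",cv2.resize(A,(800,600),interpolation=cv2.INTER_CUBIC));cv2.imwrite("pics/ro1.png",cv2.resize(B,(800,600),interpolation=cv2.INTER_CUBIC))
E
```

```text
axis -26.743335108027175
[-1.91186702e+01  1.25762073e+01  5.28460954e+01 -1.70427151e-02
  1.14629596e+02 -6.01374093e+00] [ 0.59526141 -0.07422597  0.53591089]
[ 2.50203429e+01 -4.94553392e+00  8.93748818e+01 -1.69749751e-02
  9.54997382e+01 -3.81374835e+01] [0.34154933 0.2814868  0.37693368] 3.9833
```

View pics/st1.png

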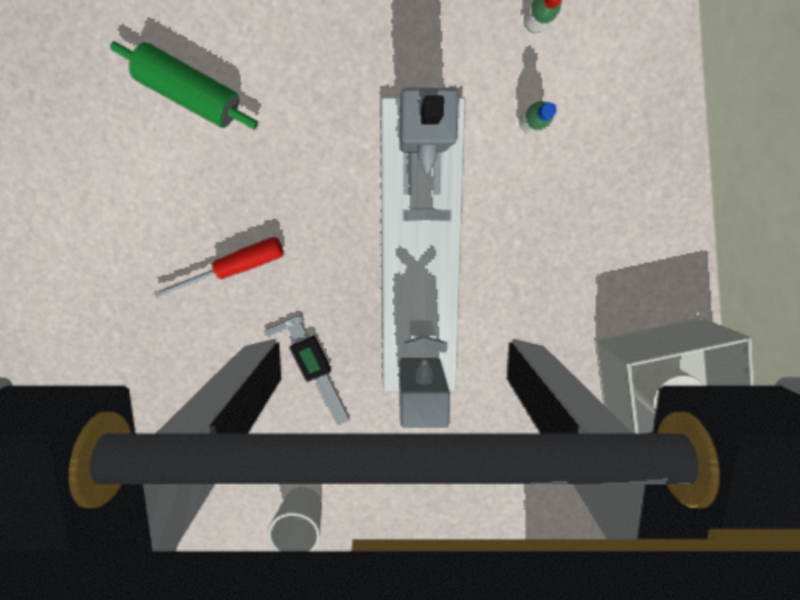

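View pics/ro1.png

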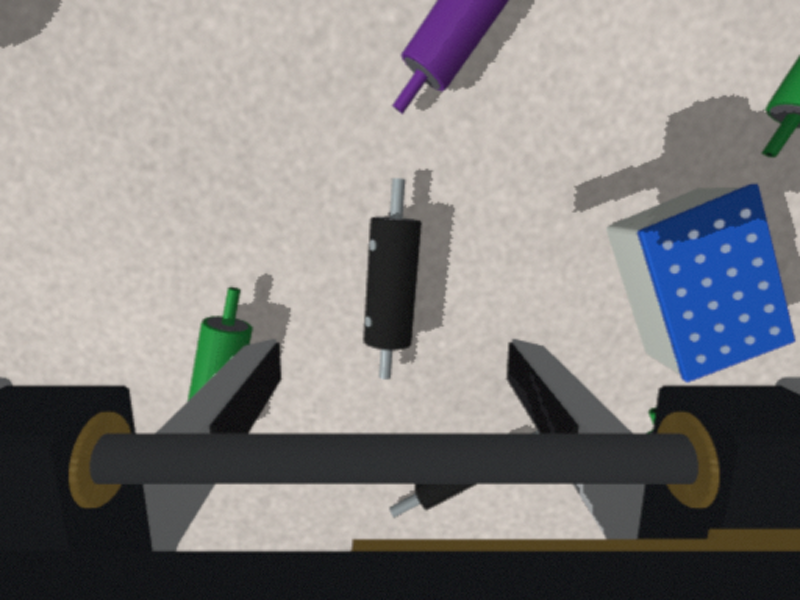

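Wrist view of the stand: tail block with the black grip at (432,108), head block at (425,390), V-rests near (427,213) and (425,340). A blue bottle is at (545,112) and the caliper at (310,360). Wrist view of the roller: sleeve about 39 mm wide with two screw heads on its left limb at (372,245) and (367,322). That confirms it's the thick roller. The strip is on the hidden right side. Next I'll measure its pose and roll angle.

```bash
python3 - <<'E'
from h import *
import pickle
w=pickle.load(open("w_roll.pkl","rb")); im=w["im"]; g=im.max(2)
sub=np.zeros_like(g); sub[100:250,215:290]=255
m=((g<70)&(sub>0)).astype(np.uint8); m=cv2.morphologyEx(m,cv2.MORPH_CLOSE,np.ones((9,9)))
c=max(cv2.findContours(m,0,2)[0],key=cv2.contourArea); rect=cv2.minAreaRect(c); print(rect)
box=cv2.boxPoints(rect); P=np.array([plane(w,b,.02) for b in box]); C=plane(w,rect[0],.02)
e=[P[1]-P[0],P[2]-P[1]]; e.sort(key=np.linalg.norm); print("w,l",[np.linalg.norm(x) for x in e]); u=e[1]/np.linalg.norm(e[1]); u*=np.sign(u[0])
print("C",C,"axis deg",np.degrees(np.arctan2(u[1],u[0])))
er=cv2.fillPoly(np.zeros_like(g),[c],1)
bright=((g>95)&(er>0)).astype(np.uint8); n,l,st,ce=cv2.connectedComponentsWithStats(bright)
n_=np.cross([0,0,1],u)  # horizontal perpendicular to axis
C[2]=.02
for i in range(1,n):
    if st[i,4]<4: continue
    v=w["R"]@np.array([(ce[i][0]-w["cx"])/w["f"],(ce[i][1]-w["cy"])/w["f"],1]); o=w["p"]-C
    a2,b2=np.array([o@n_,o[2]]),np.array([v@n_,v[2]])
    A,B,D=b2@b2,2*a2@b2,a2@a2-.0004; disc=B*B-4*A*D; t=(-B-np.sqrt(max(disc,0)))/2/A; q=a2+t*b2
    print(ce[i],st[i],"disc",disc>0,"angle of screws from up toward n_",np.degrees(np.arctan2(q[0],q[1])),"along",(o+t*v)@u)
np.save("roll.npy",[*C,*u]); print("n_",n_)
s=pickle.load(open("w_stand.pkl","rb")); k=s["im"][40:290,225:315]; cv2.imwrite("pics/st2.png",cv2.resize(k,None,fx=2.4*1,fy=2.4,interpolation=cv2.INTER_CUBIC))
E
```

```text
((250.21763610839844, 181.17059326171875), (31.59895896911621, 83.90596771240234), 4.39870548248291)
w,l [np.float64(0.03790187186814616), np.float64(0.10584204974081395)]
C [0.40192837 0.24920373 0.02      ] axis deg -31.90161564679037
[238.2 156.5] [237 154   4   6  20] disc True angle of screws from up toward n_ -57.389538691649236 along -0.030275183576395477
[235.10526316 205.52631579] [234 203   4   6  19] disc True angle of screws from up toward n_ -52.578592986158476 along 0.029464003020265542
n_ [ 0.52846227  0.84895679 -0.        ]
```

View pics/st2.png

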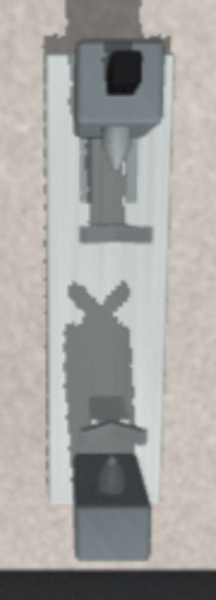

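The crop shows the tail V-rest at crop (116,234) and the head V-rest at about (114,433). The tail cone tip is at (116,170), the head cone tip at (112,458) and the grip top at (125,72).

```bash
python3 - <<'E'
from h import *
import pickle
s=pickle.load(open("w_stand.pkl","rb"))
f=lambda x,y,z: plane(s,(225+(x+.5)/2.4-.5,40+(y+.5)/2.4-.5),z)
P={n:f(*a) for n,a in dict(Vt=(116,234,.101),Vh=(114,433,.101),ct=(116,170,.09),ch=(112,458,.09),hand=(125,72,.157),bTL=(47,56,.015),bTR=(172,56,.015),bBL=(50,502,.015),bBR=(158,502,.015)).items()}
for k,v in P.items(): print(k,v)
ang=lambda a,b: np.degrees(np.arctan2(*(P[a]-P[b])[1::-1]))
print("V",np.linalg.norm(P["Vt"]-P["Vh"]),ang("Vt","Vh"),"c",np.linalg.norm(P["ct"]-P["ch"]),ang("ct","ch"),"bed",ang("bTL","bBL"),ang("bTR","bBR"))
E
```

```text
Vt [ 0.62105608 -0.09853153  0.101     ]
Vh [ 0.59316054 -0.2224427   0.101     ]
ct [ 0.62975698 -0.06160708  0.09      ]
ch [ 0.58808864 -0.24313468  0.09      ]
hand [ 0.63893559 -0.01811672  0.157     ]
bTL [0.60512493 0.02512071 0.015     ]
bTR [0.68893956 0.00565115 0.015     ]
bBL [ 0.53088879 -0.29671238  0.015     ]
bBR [ 0.61476735 -0.31613887  0.015     ]
V 0.12701235756857526 77.31278216412676 c 0.18624854571851365 77.07212082595058 bed 77.01096729575663 77.02009617808076
```

```bash
cat >> h.py <<'E'
from scipy.spatial.transform import Rotation as Ro
A=np.radians(77.03); U=np.array([np.cos(A),np.sin(A),0]); N=np.array([np.sin(A),-np.cos(A),0])
CR=.6273*N-.0215*U+np.array([0,0,.09])   # cradle
def tilt(phi):
    """tool attitude with body leaning phi deg toward +N (away from robot); jaw axis along N when vertical"""
    return Ro.from_rotvec(-np.radians(phi)*-U*1).as_matrix()@att(A-np.pi/2)
def tcp(axis,phi,d):
    """TCP such that point `axis` lies d behind the TCP on the tool axis"""
    R=tilt(phi); return axis+R[:,2]*d, R
E
python3 - <<'E'
from h import *
print(CR, -tilt(30)[:,2]@N)
for phi in range(-80,81,10):
    o=[]
    for off in (0,.06,.1):
        p,R=tcp(CR+.005*U,phi,.015-off); q=r.ik(p,R); o.append(None if q is None else np.round(q).astype(int).tolist())
    print(phi,o)
E
```

```text
[ 0.60647067 -0.16174323  0.09      ] 0.49999999999999994
-80 [None, None, None]
-70 [[-28, -9, 135, 137, 21, -145], [-32, -23, 142, 112, 19, -120], [-36, -35, 146, 87, 22, -95]]
-60 [[-27, -13, 130, 71, 13, -77], [-30, -26, 134, 48, 19, -55], [-32, -36, 136, 40, 26, -47]]
-50 [[-25, -13, 122, 24, 23, -31], [-27, -24, 125, 21, 31, -27], [-29, -31, 126, 20, 38, -26]]
-40 [[-24, -10, 114, 12, 37, -18], [-25, -18, 115, 11, 45, -17], [-26, -23, 115, 11, 50, -17]]
-30 [[-22, -5, 105, 6, 50, -12], [-23, -11, 104, 6, 57, -12], [-24, -15, 103, 6, 62, -12]]
-20 [[-21, 2, 95, 3, 63, -9], [-22, -3, 93, 3, 70, -9], [-22, -6, 91, 3, 74, -9]]
-10 [[-20, 9, 86, 1, 76, -8], [-21, 6, 82, 1, 82, -8], [-21, 4, 79, 1, 86, -8]]
0 [[-20, 17, 75, 0, 88, -7], [-20, 15, 70, 0, 94, -7], [-20, 15, 66, 0, 99, -7]]
10 [[-19, 25, 65, -1, 100, -6], [-19, 25, 58, -1, 107, -6], [-19, 26, 53, -1, 111, -6]]
20 [[-19, 34, 54, -2, 112, -6], [-18, 36, 45, -2, 119, -6], [-18, 38, 37, -2, 125, -6]]
30 [[-18, 43, 43, -3, 124, -6], [-18, 48, 30, -3, 132, -7], [-18, 53, 17, -4, 140, -7]]
40 [[-18, 53, 31, -4, 136, -7], None, None]
50 [[-18, 64, 18, -7, 148, -9], None, None]
60 [None, None, None]
70 [None, None, None]
80 [None, None, None]
```

```bash
python3 - <<'E'
from h import *
C=np.load("roll.npy")[:3]; R=att(np.radians(58.1))
r.reach([C[0],C[1],.09],R)
print("contact",r.move_l([C[0],C[1],.005],velocity=.1,contact_N=8), r.state()["tcp_pos"])
hand.set_gripper(.36); s=r.state(); print(s["finger_gap"],s["wrist_force"])
r.move_l([C[0],C[1],.20],velocity=.2)
r.dwell(.2); s=r.state(); print(s["finger_gap"],s["wrist_force"],s["joints"],s["time_s"])
im=cam("wrist")["im"]; cv2.imwrite("pics/held.png",im)
p,R=tcp(CR+.005*U+[0,0,.12],-48,.015); r.reach(p,R)
s=r.state(); print(s["tcp_pos"]-p,s["time_s"],s["finger_gap"])
cv2.imwrite("pics/held2.png",np.hstack([cv2.resize(im,(400,300)),cv2.resize(cam("side")["im"][100:240,180:340],(343,300))]))
E
```

```text
contact False [0.40267982 0.24958358 0.00590367]
0.3631304232112391 [0.44934267 0.53689292 0.38229316]
0.3597362609318081 [-0.57320282  0.4165086  -0.64108969] [ 2.49273703e+01 -5.08468093e+00  8.52182626e+01 -2.47651545e-03
  1.00015914e+02 -3.31763330e+01] 7.725
[0.00033075 0.000652   0.00039583] 9.3833 0.35987292728963244
```

View pics/held2.png

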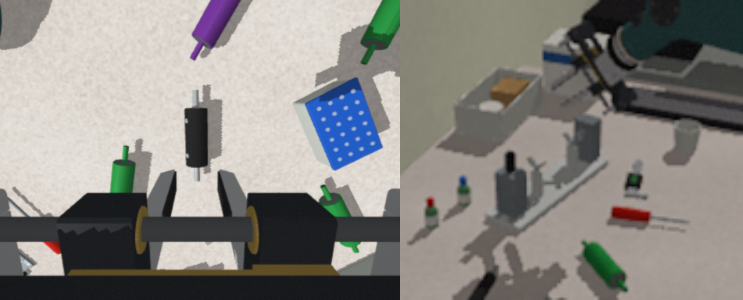

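The roller is still on the table directly below the gripper. The commanded 0.36 opening was reached without squeezing, so I'll go back and close fully. The stand and bystanders haven't moved.

```bash
python3 - <<'E'
from h import *
C=np.load("roll.npy")[:3]; R=att(np.radians(58.1))
hand.set_gripper(1.0)
r.reach([C[0],C[1],.16],R)
w=cam("wrist"); g=w["im"].max(2); m=np.zeros_like(g); m[100:250,215:290]=(g<70)[100:250,215:290]
m=cv2.morphologyEx(m,cv2.MORPH_CLOSE,np.ones((9,9))); c=max(cv2.findContours(m,0,2)[0],key=cv2.contourArea); rc=cv2.minAreaRect(c)
P=plane(w,rc[0],.02); b=[plane(w,x,.02) for x in cv2.boxPoints(rc)]; e=max(b[1]-b[0],b[2]-b[1],key=np.linalg.norm); an=np.degrees(np.arctan2(e[1],e[0]))%180-180
print(P,an,rc)
if np.linalg.norm(P-C)<.02: C=P; R=att(np.radians(an+90))
print("yaw",an+90)
r.reach([C[0],C[1],.07],R)
print("contact",r.move_l([C[0],C[1],.004],velocity=.1,contact_N=8), r.state()["tcp_pos"]); 
hand.set_gripper(0); s=r.state(); print(s["finger_gap"],s["wrist_force"])
r.move_l([C[0],C[1],.20],velocity=.2)
r.dwell(.2); s=r.state(); print(s["finger_gap"],s["wrist_force"],s["time_s"])
cv2.imwrite("pics/held3.png",cam("wrist")["im"])
E
```

```text
[0.40156237 0.24922143 0.02      ] -31.291592016901575 ((250.5, 180.0), (84.0, 31.0), 90.0)
yaw 58.708407983098425
contact False [0.40235193 0.24961382 0.00492873]
0.009871976534256944 [-0.08870336 -0.37055893  0.04832961]
0.004339010799531514 [ 0.62739211  0.81432867 -0.30449979] 16.1333
```

View pics/held3.png

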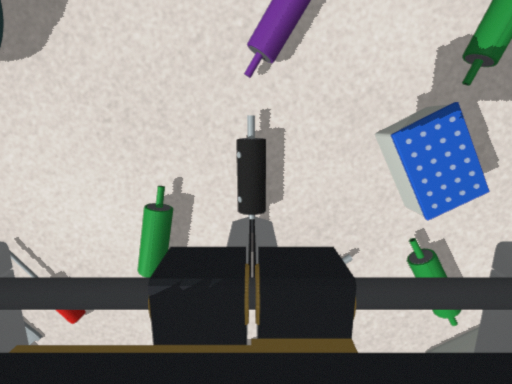

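The jaws shut to zero and the roller at (251,176) hasn't moved, although three cameras agree on its position. I'll go down again and photograph the gripper open, then partly closed, from outside and from the wrist.

```bash
python3 - <<'E'
from h import *
C=np.array([.4016,.2492]); R=att(np.radians(58.4))
hand.set_gripper(1.0); r.reach([*C,.07],R); r.move_l([*C,.005],velocity=.12,contact_N=8)
s=r.state(); print(s["tcp_pos"],s["orientation"],s["finger_gap"])
rows=[]
for g in (None,.42,.3):
    if g is not None: hand.set_gripper(g)
    print(g,r.state()["finger_gap"],r.state()["wrist_force"])
    w,d,c=cam("wrist"),cam("side"),cam("scene"); 
    for k in (d,c):
        q=proj(k,r.state()["tcp_pos"]); print(q)
    crop=lambda k,q,h: k["im"][int(q[1])-h:int(q[1])+h,int(q[0])-h:int(q[0])+h]
    rows.append(np.hstack([cv2.resize(w["im"],(267,200)),cv2.resize(crop(d,proj(d,s["tcp_pos"]),45),(200,200)),cv2.resize(crop(c,proj(c,s["tcp_pos"]),45),(200,200))]))
cv2.imwrite("pics/dbg.png",np.vstack(rows)); print(r.state()["time_s"])
E
```

```text
[0.40271918 0.24971698 0.0063489 ] [[ 0.52397446  0.85173089  0.00228981]
 [ 0.85173143 -0.52397758  0.00103436]
 [ 0.00208081  0.00140833 -0.99999684]] 0.9993416495710681
None 0.9993416495710681 [-0.52924529  0.10935154  0.3922551 ]
[260.58399667 253.51761516]
[271.59366906 177.49800419]
0.42 0.41952454814983947 [-0.13996164 -0.42763367  0.64881601]
[260.92224356 253.79824675]
[271.30797889 177.66633812]
0.3 0.29800542638294475 [0.19696039 0.18804109 0.70081432]
[260.92040759 253.79687709]
[271.30876848 177.66801655]
20.7333
```

View pics/dbg.png

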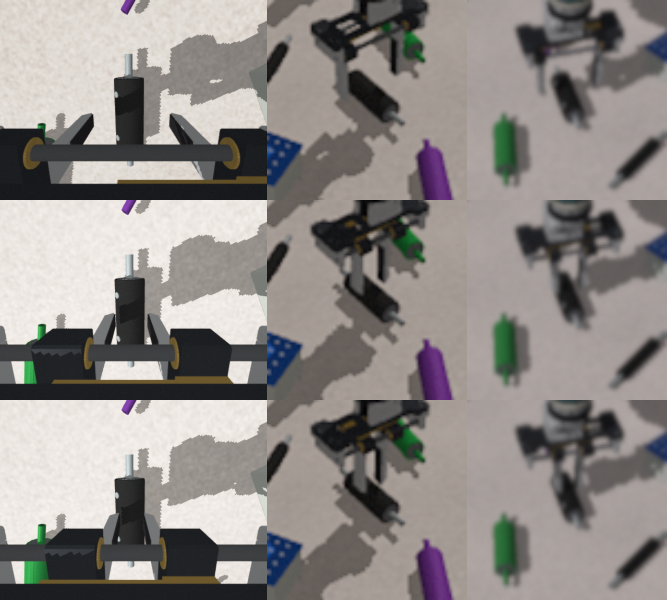

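Here the fingers end above the sleeve in the side view. In the wrist view the tips also look too close: tip spacing gives a depth of about 0.186 m where the TCP should be at 0.226 m. So the real fingertips end about 38 mm above the reported TCP. I'll check that with a gentle guarded touch on the table, straddling the roller.

```bash
python3 - <<'E'
from h import *
hand.set_gripper(1.0)
C=r.state()["tcp_pos"][:2]-np.array([.0009,.0005])
print("contact",r.move_l([*C,-.05],velocity=.03,contact_N=4)); s=r.state(); print(s["tcp_pos"],s["wrist_force"],s["time_s"])
E
```

```text
contact True
[ 0.40077864  0.24874367 -0.03672476] [-1.09039611  0.23023514  3.772233  ] 23.1083
```

Contact came at a reported z of -0.0367, so the fingers really are about 37 mm shorter than stated. I'll use that offset from here on: grip, lift, and re-check reach at the stand.

```bash
python3 - <<'E'
from h import *
C=r.state()["tcp_pos"][:2]
r.move_l([*C,-.033],velocity=.05); hand.set_gripper(0); s=r.state(); print(s["finger_gap"],s["tcp_pos"],s["wrist_force"])
d=.02-s["tcp_pos"][2]
r.move_l([*C,.12],velocity=.2); r.dwell(.2); s=r.state(); print(s["finger_gap"],s["wrist_force"],"d",d,s["time_s"])
for phi in (-60,-50,-45,-40,0,20,25,30,35,40):
    print(phi,[(lambda q: None if q is None else np.round(q).astype(int).tolist())(r.ik(*tcp(CR+.005*U,phi,.0545-o))) for o in (0,.05,.07)])
E
```

```text
0.41811310824670683 [ 0.40068742  0.24862476 -0.03303512] [-0.27655904 -0.90829655  0.07395429]
0.42087574937441324 [ 0.60106215  0.09457869 -2.05385666] d 0.05303511913328286 25.3583
-60 [[-25, -5, 126, 92, 11, -98], [-27, -15, 131, 66, 13, -73], [-28, -20, 132, 58, 15, -64]]
-50 [[-24, -6, 120, 28, 19, -34], [-26, -15, 123, 24, 25, -30], [-26, -18, 124, 22, 27, -29]]
-45 [[-24, -5, 116, 18, 25, -24], [-25, -13, 119, 16, 31, -22], [-25, -17, 119, 16, 34, -22]]
-40 [[-23, -4, 113, 12, 32, -18], [-24, -11, 114, 11, 38, -18], [-24, -14, 114, 11, 41, -17]]
0 [[-20, 18, 78, 0, 84, -7], [-20, 16, 75, 0, 89, -7], [-20, 16, 73, 0, 91, -7]]
20 [[-19, 33, 60, -2, 107, -6], [-18, 34, 53, -2, 113, -6], [-18, 35, 50, -2, 115, -6]]
25 [[-18, 37, 55, -2, 113, -6], [-18, 39, 47, -3, 119, -6], [-18, 40, 43, -3, 122, -6]]
30 [[-18, 41, 50, -3, 118, -6], [-18, 44, 41, -3, 125, -6], [-18, 45, 37, -3, 128, -6]]
35 [[-18, 45, 46, -4, 124, -6], [-18, 49, 35, -4, 131, -7], [-18, 51, 30, -4, 134, -7]]
40 [[-18, 49, 41, -4, 130, -6], [-18, 54, 28, -5, 137, -7], [-18, 57, 22, -5, 141, -7]]
```

```bash
python3 - <<'E'
from h import *
T=CR+.005*U
p,R=tcp(T+[0,0,.07],-45,.053); r.reach(p,R); r.dwell(.2)
p2,_=tcp(T+[0,0,-.004],-45,.053)
print("contact",r.move_l(p2,velocity=.06,contact_N=5)); s=r.state(); print("above target mm",(s["tcp_pos"]-p2)*1e3-[0,0,4],s["wrist_force"],s["finger_gap"])
hand.set_gripper(.75); r.dwell(.3); s=r.state(); print(s["finger_gap"],s["wrist_force"])
r.move_l(s["tcp_pos"]-s["orientation"][:,2]*.10,velocity=.25); print(r.state()["time_s"])
a,b=cam("scene"),cam("side")
q,k=proj(a,CR).astype(int),proj(b,CR).astype(int)
cv2.imwrite("pics/placed.png",np.hstack([cv2.resize(x["im"][y[1]-55:y[1]+55,y[0]-65:y[0]+65],None,fx=3,fy=3,interpolation=cv2.INTER_CUBIC) for x,y in ((a,q),(b,k))]))
E
```

```text
contact True
above target mm [ 0.41286006 -0.01708535  0.01960379] [-2.48281912  0.47562418  4.34212593] 0.413268813213062
0.7479794449032459 [ 0.26906868  0.16490198 -0.42606945]
29.825
```

View pics/placed.png

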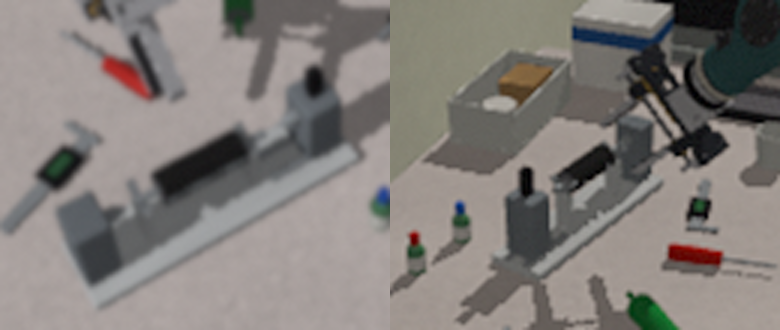

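The roller is seated in both V-rests at (200,165) and (585,165), with contact exactly at the predicted height. Now I'll push the tail.

```bash
python3 - <<'E'
from h import *
R=tilt(0); H=lambda y,z: CR*[1,1,0]+y*U+[0,0,z-.037]
s=r.state(); r.move_l(s["tcp_pos"]+[0,0,.10],velocity=.3)
hand.set_gripper(0)
r.reach(H(.19,.24),R); r.move_l(H(.19,.13),velocity=.25)
for i in range(1):
    c=r.move_l(H(.10,.13),velocity=.05,contact_N=18); s=r.state()
    print(c,"y",(s["tcp_pos"]-CR)@U,s["wrist_force"]@U,s["time_s"])
r.move_l(s["tcp_pos"]+U*.03,velocity=.2); r.dwell(.1)
w=cam("wrist"); cv2.imwrite("pics/tail.png",w["im"]); import pickle; pickle.dump(w,open("w_tail.pkl","wb"))
print(r.state()["time_s"])
E
```

```text
True y 0.14329109019362554 1.978201147120191 34.05
34.4917
```

```bash
python3 - <<'E'
from h import *
R=tilt(0)
s=r.state(); r.move_l(s["tcp_pos"]+[0,0,.13],velocity=.4)
r.reach(CR+[0,0,.13]+.01*U,R); hand.set_gripper(.9)
w=cam("wrist"); import pickle; pickle.dump(w,open("w_tail2.pkl","wb"))
for n,P in dict(tip_home=CR+.081*U,tip_back=CR+.106*U,head=CR-.081*U,sl1=CR+.05*U,handle=CR+.127*U+[0,0,.067]).items(): print(n,proj(w,P))
cv2.imwrite("pics/tail2.png",cv2.resize(w["im"],(800,600),interpolation=cv2.INTER_CUBIC)); print(r.state()["time_s"])
E
```

```text
tip_home [251.83490286 122.51293271]
tip_back [251.84967587  99.71674198]
head [251.7502499  253.14071349]
sl1 [251.81727504 149.71438865]
handle [251.88031032  68.7414934 ]
37.0417
```

View pics/tail2.png

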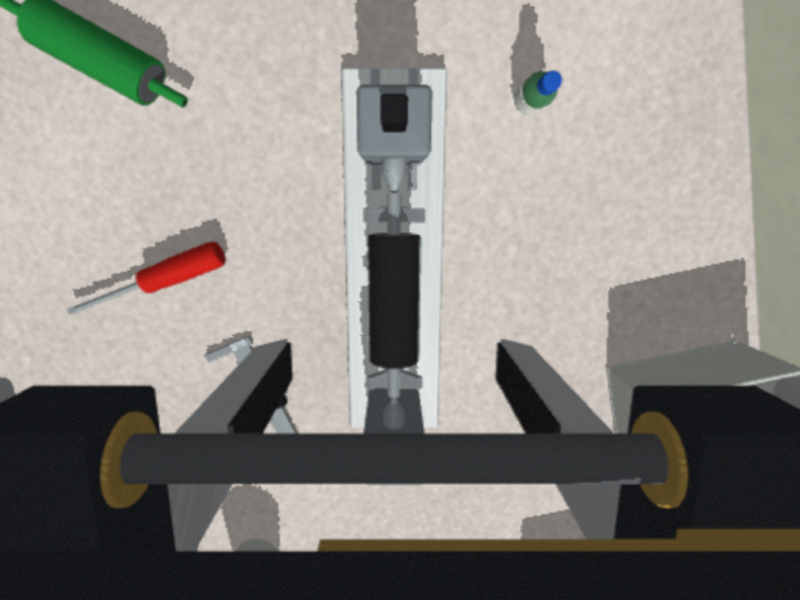

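The sleeve spans rows 235–365 at columns 369–420, as predicted for y≈0, and the tail tip and grip match the home position. From above, neither strip nor screws show, which agrees with the strip being about 80° off towards the far side. Now I'll grip leaning outward and turn it.

```bash
cat >> h.py <<'E'
def turn(p0,p1,d=.053,y=0.):
    T=CR+y*U
    P,R=tcp(T,p0,d-.075); r.reach(P,R)
    P,R=tcp(T,p0,d); print("in-contact",r.move_l(P,R,velocity=.12,contact_N=10))
    hand.set_gripper(0); print("gap",r.state()["finger_gap"])
    for phi in np.linspace(p0,p1,max(2,int(np.ceil(abs(p1-p0)/10)))+1)[1:]:
        r.move_l(*tcp(T,phi,d),velocity=.05)
    s=r.state(); print("force at end",s["wrist_force"],s["finger_gap"])
    hand.set_gripper(.8); r.dwell(.1); s=r.state()
    r.move_l(s["tcp_pos"]-s["orientation"][:,2]*.075,velocity=.25)
def roll(y=.01):
    """from above, angle of strip (bright, neutral) from up toward +N"""
    r.reach(CR+[0,0,.13]+y*U,tilt(0)); r.dwell(.15); w=cam("wrist"); g=w["im"].max(2).astype(int)
    out=[]
    for a in (-.035,-.02,0,.02,.035):
        th=np.radians(np.arange(-80,81)); v=[]
        for t in th:
            q=proj(w,CR+a*U+.02*(np.sin(t)*N+np.cos(t)*np.array([0,0,1]))); v.append(cv2.getRectSubPix(g.astype(np.float32),(1,1),q)[0,0])
        v=np.array(v); k=v>(v.min()+v.max())/2; out.append((a,v.min().round(),v.max().round(),np.degrees(th[k]).mean().round(1),k.sum()))
    for o in out: print(*o)
    return w
E
python3 - <<'E'
from h import *
turn(35,-45); print(r.state()["time_s"]); w=roll(); print(r.state()["time_s"])
cv2.imwrite("pics/turn.png",cv2.resize(w["im"][60:280,180:340],None,fx=2.7,fy=2.7,interpolation=cv2.INTER_CUBIC))
E
```

```text
in-contact False
gap 0.4204973963323738
force at end [ 0.48740374 -1.4229003  -0.45318648] 0.4174698975880882
43.25
-0.035 27.0 164.0 30.6 26
-0.02 26.0 182.0 34.4 25
0 26.0 161.0 34.2 27
0.02 27.0 153.0 6.8 37
0.035 25.0 154.0 30.6 26
44.5583
```

View pics/turn.png

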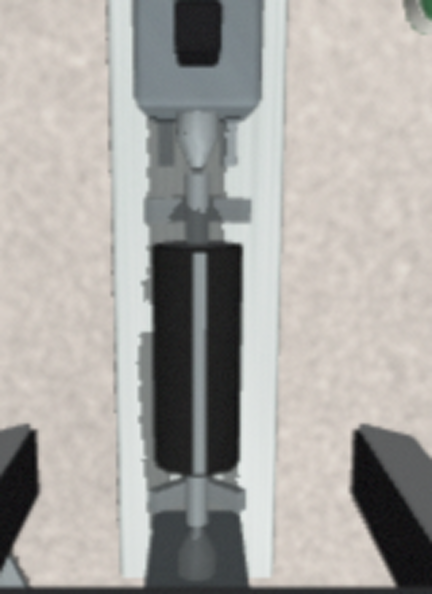

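The strip runs straight along the top at crop column 199.5, with the sleeve edges at 154 and 242 (centre 198), so it's about 2° off vertical. The tail cone tip is at raw row 122, against 122.5 predicted for home. The gripper is clear, so I'll hand in.

```bash
python3 - <<'E'
from workcell import r
r.job_done(); print(r.state()["time_s"])
E
```

```text
the job is handed in; nothing more can be done
the job is handed in; nothing more can be done
```

I laid the thick roller in both V-rests and let go, then pushed the tail centre home. I then turned the roller 80° between the centres and handed the job in with the strip facing up. The last clock reading, just before handing in, was 44.6 s of the 72 s allowed.

**Last checks** (top-down wrist view at the end):
- **Strip:** about 2° off straight up; the limit is about 11°.
- **Roller:** seated and centred along the stand to about 1 mm in the view just before the turn; the last view looks the same.
- **Tail:** the cone tip is within half a pixel of where it should be when fully home.
- **Gripper:** open and clear of everything.
- **Bystanders:** I never touched any of them. Those in view look unmoved, but I did not measure them.

**What failed or disagreed:**
- **Finger length:** the real fingertips end about 37 mm short of the reported TCP, found by touching the table. The first two grasps closed above the roller because of this; I corrected for it afterwards.
- **Strip readout:** my automatic strip-angle readout at the end gave 7° to 34°. Its sampling probably caught bright bed beside the sleeve, so I discarded it and used the enlarged picture, where strip and sleeve edges are clear.

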